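# Index a work rest one hole along its bar and hold the plunger home

### The job

Move the roller work rest one hole along its bar, towards the end where the tall wooden dome stands. First slide the transport lock's grip away from the plunger knob to its end stop; then pull the plunger knob up until its pin is right out, slide the tube section to the next hole on the dome's side and let the pin go fully home there. Finish while still holding the plunger knob with the pin down in that hole; leave the lock open and do not disturb the loose things round the bar.

Things in the scene. Friction and masses are not known exactly. Their poses are not given: they have to be found in the camera images.
- rail: Aluminium indexing bar fixed to the bench on two dark feet: 36 wide, 300 long, top face 40 mm above the bench. Origin on the bench under the bar's middle; its x runs across the bar to the side with the roller, y along the bar, z up. Seven 12 mm holes in its top, 40 mm apart along y, one of them at the middle. The bar's position and yaw vary.
- section (a joint): Slide of the grey square tube section (60 mm long sleeve round the bar, carrying the plunger, the transport lock on one side and a wooden roller work rest, top 99 mm above the bench, on the other). Metres along the rail's +y; 0 = pin over the middle hole (start), +0.040 or -0.040 = the next hole; free travel +-0.082. About 2 N of friction; the pin locks it with about 1 mm of play.
- plunger (a joint): Lift of the spring plunger, metres: 0 = pin fully home, 0.020 = top stop. The pin (10 mm, round tip) goes 13 mm deep, so it is out of its hole above 0.013. A spring pushes it down with about 5 N when home and 8 N at the top. When lowered, or let go, over a hole the pin drops in; elsewhere it rides on the bar's top.
- knob (a point): Middle of the black round plunger knob, 30 mm in diameter and 32 mm tall, 101 mm above the bench when home (top at 116 mm), on the rail's centre line at rail y = section. It moves with the plunger and the section. Its axis is vertical. Beneath it is an 11 mm gap to the lock's fork (top at 72 mm).
- transport_lock (a joint): Slide of the transport lock, metres: about 0 (to 0.005) at the start, its steel fork over the plunger's collar so that the plunger cannot be lifted; 0.028 = end stop, fork clear. It grows as the grip moves along the rail's -x, away from the knob. About 2 N of friction; it stays where it is left.
- lock_grip (a point): Middle (14 mm below its top) of the lock's upright black grip: 18 mm along the rail's x, 14 mm along its y (with ribs 15.5 mm), from 72 to 108 mm above the bench, standing at rail x = -0.062 - transport_lock, beside the knob. A steel plate 27 mm wide lies beneath it, top 72 mm above the bench, and low steel guides, top 73 mm, lie between it and the knob.
- dome_mid (a point): Middle of the loose tall wooden dome, 68 mm wide and 118 mm tall, standing upright about 0.21 m along the bar from its middle, beyond one of its ends: it marks the way the section must go (rail +y or -y).
- puck_mid (a point): Middle of the flat black puck, 80 mm wide and 24 mm tall, lying loose beyond the other end of the bar.
- tape_measure: A yellow and black tape measure, 39x70x64 mm; loose, stands on the bench beside the bar, to be left alone. Origin at its underside.
- turned_knob: A small turned wooden knob, 44 mm wide and 48 mm tall; loose, stands on the bench beside the bar, to be left alone. Origin at its underside.
- offcut_1: A wooden offcut, 42x74x28 mm; loose, stands on the bench beside the bar, to be left alone. Origin at its underside.
- cork_block: A cork sanding block, 61x110x36 mm; loose, stands on the bench beside the bar, to be left alone. Origin at its underside.
Not all that is in view belongs to the job. What is shaped like the part that bears dome_mid but blue is not meant.

How it is judged:
By the outcome, as a careful person would: the job done as asked, in the order asked, and still so for the second after the job is handed in, while the arm keeps its last pose, push and grip.
It also fails if it takes over 45 s, if anything falls off the work surface, if the arm or the gripper's body presses on something with over 40 N, if the wrist force passes 120 N, or if a joint passes its speed limit or range.

### The arm

A 6-joint arm with a two-finger parallel gripper is mounted at the origin on a cart in front of the work surface, level with it; the furniture and walls round the work are solid. World frame = base frame: x ahead of the robot, y to its left, z up, the work surface at z = 0. Lengths are in m, angles in rad, forces in N, time in s.
With the tool pointing down it reaches from about 0.325 to 0.775 m from the base axis. Payload 5.5 kg.
Tool frame: the origin (TCP) lies on the centre line of the jaws, within the pads' length; the fingertips stand 22 mm ahead of it and the grasp point (between the pads) lies 3 mm ahead of it; z points along the fingers, y is the line along which they close (so a half turn about z gives the same grasp; the last joint's range is limited). The gripper opens to 88 mm and grips with 3 to 60 N. Pads are 20 mm wide; open, the fingers measure 115 mm over their backs; the gripper's body (75 mm by 178 mm) begins 61 mm behind the grasp point.
Start: joints at [-1.297, 0.091, 1.231, -0, 1.82, -0.057], TCP at [0.195, -0.567, 0.245] pointing down, gripper open.
Joint ranges: [-2.87, 2.87], [-0.86, 2.18], [0.17, 2.46], [-1.51, 4.65], [0.06, 2.69], [-2.65, 2.65]. Speed limits (rad/s): [2.57, 2.57, 3.01, 3.14, 3.14, 3.14].

### API

Orientations are given as a rotation vector (axis times angle).
In Python, from workcell import telemetry, imaging, workorder gives the robot as it stands. The module is installed in compiled form; this text tells all that it offers.
- The arm moves only by the tool servo_tool, never from a script. Its argument "motion" is a list of rows, each a list of 7 numbers: the shift along the tool's x, y, z in m, then the turn, a rotation vector about the tool's x, y, z in rad, then the opening, from -1 (shut) to 1 (fully open), so that 0 is half open. In form: [[dx, dy, dz, rx, ry, rz, claw], ...]. A call has 1 to 8 rows; each row shifts and turns the commanded pose from where the row before left it, along the tool's axes as they then stand; what a row does not reach is not made up. A row lasts 1/8 s, in which the tool goes at most 62.5 mm and 10.7 degrees, less where a joint would pass 70% of its speed; a pose out of reach is approached as far as the arm can. A call with a gripper value outside its range is refused whole. The fingers move at their own pace and stop on an object; "grip_force" is the grip in N (left out, the last holds). Time passes only in rows, so rows that do not move let the fingers close. It gives the time, the measured TCP pose, the force, the opening and the grip force at its end, in the units of the state.
- telemetry.get_state(): the state, without advancing time (a new reading comes with each control period).
- imaging.get_image(name): name is "side" or "top" or "wrist"; returns (picture, depth): 400x640x3 uint8, red, green, blue; 400x640 float32, m along the optical axis (not along the pixel's ray), 0 where there is no reading.
- imaging.camera_info(name): a dict with "mtx" (3x3 intrinsics, pixels), "world_to_cam" (4x4, takes a point from world to camera coordinates). Camera axes: x right, y down, z forward; pixel columns grow to the right and rows downward; lengths in m; the calibration is good to about 2 mm. A picture is of the moment at which its call begins: read the wrist's pose just before it. camera_info takes no time and is no camera call; for the wrist camera it gives the pose at the moment of the call.
- workorder.hand_in(): hands the job in; it is judged then, once.
The state is a dict: "time": time; "qpos": joint angles; "qvel": joint speeds; "joint_efforts": joint torques, N m; "eef_pos": TCP position; "ee_rot": TCP orientation; "force": force on the tool from outside, world axes, zero at the start; "ft_torque": the same for the moment, N m; "width": finger opening in m; "gripper_force": force on a finger pad.
Only numpy, scipy, OpenCV 4.12 (cv2) and the standard library are available. Lean on these libraries where they do the work, as an engineer would, in place of code of your own. Each camera call takes 0.05 s, during which the arm holds its last target. There are 200 camera calls.

## Working session

There is one attempt and no reset: what is moved stays moved. The work goes in short steps, Python scripts to look and compute and a tool call to move; the robot and the scene stay as the last step left them, time stands still between calls to the robot, and variables do not carry over. Pictures are saved under pics/ and viewed, at most 10 in all, crops included, and the job is handed in when it is done.

Besides the shell and the picture viewer there is one more tool, called after ">>>" as a command line: name --pt "numbers of a row" for each row, then --argument value for the rest. servo_tool: Moves the arm, as the interface text tells. Its arguments: {"type":"object","properties":{"motion":{"type":"array","items":{"type":"array","items":{"type":"number"}}},"grip_force":{"type":"number"}},"required":["motion"]}

```bash
mkdir -p pics; cat > h.py <<'E'
import numpy as np, cv2
from workcell import telemetry, imaging, workorder
def grab(n):
    im,d=imaging.get_image(n); ci=imaging.camera_info(n)
    np.savez(f'{n}.npz',im=im,d=d,K=ci['mtx'],T=ci['world_to_cam']); return im,d
def load(n):
    z=np.load(f'{n}.npz'); return z['im'],z['d'],z['K'],z['T']
def cloud(n):
    im,d,K,T=load(n); v,u=np.mgrid[:400,:640]
    P=np.stack([(u-K[0,2])/K[0,0]*d,(v-K[1,2])/K[1,1]*d,d],-1)
    return (P-T[:3,3])@T[:3,:3]
def ray(n,u,v,z):
    im,d,K,T=load(n); r=T[:3,:3].T@np.linalg.inv(K)@[u,v,1]; c=-T[:3,:3].T@T[:3,3]
    return c+r*(z-c[2])/r[2]
def save(name,im,s=1,box=None):
    if box: im=im[box[1]:box[3],box[0]:box[2]]
    cv2.imwrite('pics/'+name,cv2.resize(im[...,::-1],None,fx=s,fy=s,interpolation=cv2.INTER_CUBIC))
E
python3 - <<'E'
from h import *
for n in('top','side'):
    im,d=grab(n); save(n+'1.png',im,1.25)
s=telemetry.get_state(); print(s)
E
```

```text
{'time': 0.1, 'qpos': array([-1.29671193e+00,  9.17652700e-02,  1.23175328e+00,  2.25331269e-06,
        1.81978811e+00, -5.67031711e-02]), 'qvel': array([ 0.00171524, -0.00206589, -0.00325444, -0.00017052,  0.00105844,
       -0.00020647]), 'joint_efforts': array([ 2.55924038e-03, -4.47857130e+01, -4.07569706e+01,  7.00639235e-02,
        2.83917988e-02, -1.02249962e-04]), 'eef_pos': array([ 0.19480946, -0.56725777,  0.24363775]), 'ee_rot': array([-3.09704019e+00, -5.16954462e-01,  2.88489957e-04]), 'force': array([-0.47210163,  0.07730391,  0.09032751]), 'ft_torque': array([-0.0116958 , -0.03301212,  0.02623383]), 'gripper_force': 0.0, 'width': 0.08780802228309526}
```

View pics/top1.png

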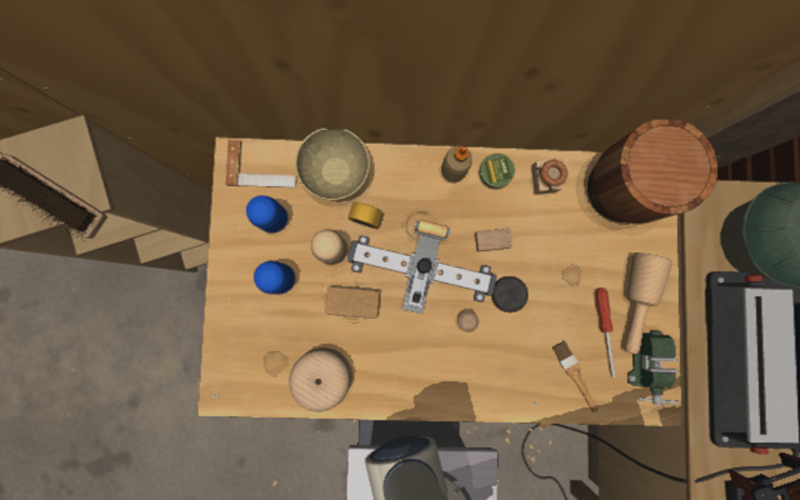

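View pics/side1.png

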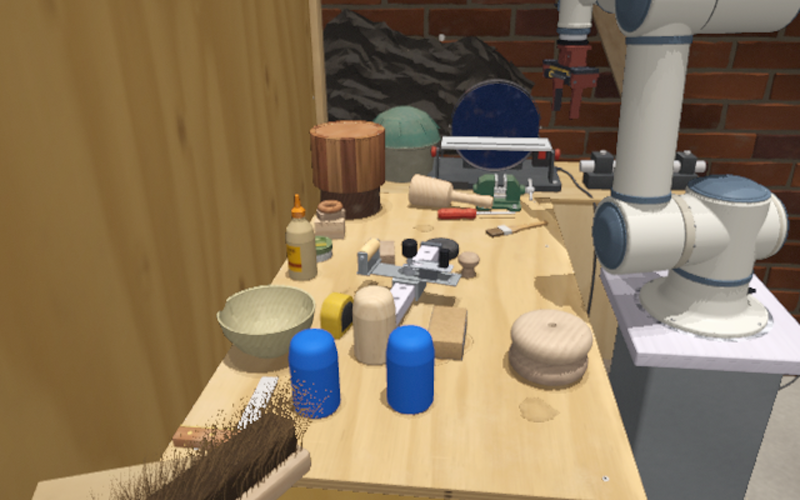

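Top picture (800-wide): the plunger knob is at (424,266), the lock grip at (416,297), the roller at (432,229) and the puck at (510,294). The wooden dome is at (330,246). The blue domes at (267,214) and (273,277) are decoys. Other dark round things that could be mistaken for the knob are the bolts on the feet and the puck. Next is a close crop with measurements.

```bash
python3 - <<'E'
from h import *
im,d,K,T=load('top'); P=cloud('top')
save('crop1.png',im,5,(265,170,425,265))
for n,u,v in(('knob',339,212),('grip',333,237.5),('roller',346,184),('dome',264,196),('puck',408,235)):
    print(n,P[int(v),int(u)],ray('top',u,v,.116 if n=='knob' else .108))
# bar top points: bright, z near 0.04
m=(abs(P[...,2]-.04)<.005)&(im.min(-1)>140)
m[:, :275]=0;m[:,402:]=0;m[:180]=0;m[245:]=0
q=P[m][:,:2].astype(np.float32); print(len(q)); r=cv2.minAreaRect(q); print(r,cv2.boxPoints(r)); print(cv2.fitLine(q,cv2.DIST_HUBER,0,.01,.01).ravel())
E
```

```text
knob [0.53553884 0.01372182 0.11437234] [0.53543713 0.01382823 0.116     ]
grip [0.47358804 0.02664796 0.10880702] [0.47235869 0.02657299 0.108     ]
roller [ 0.60781268 -0.00317084  0.09955927] [ 0.60670378 -0.00248924  0.108     ]
dome [0.56930112 0.19981354 0.11572018] [0.57003984 0.20071719 0.108     ]
puck [ 0.48482879 -0.17989941  0.02363257] [ 0.48383543 -0.16013972  0.108     ]
1047
((0.5318117141723633, 0.013544827699661255), (0.29176145792007446, 0.04170319810509682), 78.15523529052734) [[ 0.4814605  -0.12494969]
 [ 0.52227575 -0.13350973]
 [ 0.5821629   0.15203935]
 [ 0.5413477   0.16059938]]
[0.20261048 0.97925943 0.53483    0.01417759]
```

View pics/crop1.png

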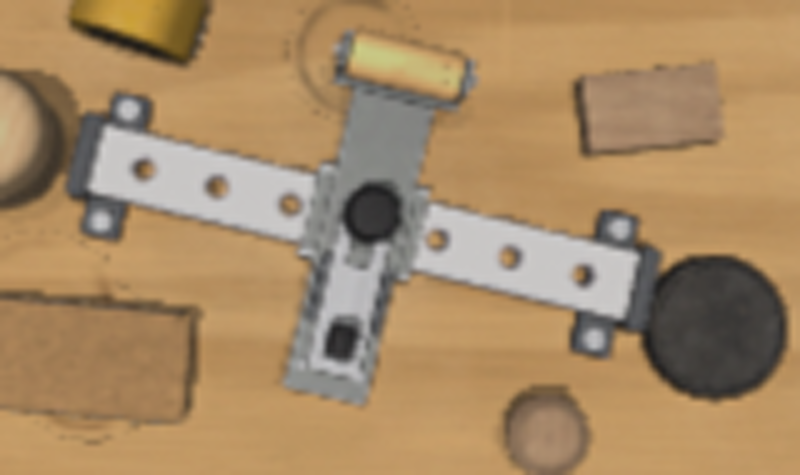

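Crop: the holes are at (143,169), (217,186), (290,204), (437,240), (510,257) and (583,274). The knob is at (372,212) and the grip at (342,341). The natural wood dome is at the left edge, so the section has to go left. Roller is on the far side, so rail +x points away from the robot and the dome side is rail +y.

```bash
cat >> h.py <<'E'
from scipy.spatial.transform import Rotation as Rn
def plan(target,yaw_y):
    s=telemetry.get_state(); R=Rn.from_rotvec(s['ee_rot']); M=R.as_matrix()
    # desired: tool z down, tool y along direction yaw_y
    y=np.array([np.cos(yaw_y),np.sin(yaw_y),0]); z=np.array([0,0,-1.]); D=np.column_stack([np.cross(y,z),y,z])
    print('t',s['time'],'pos',s['eef_pos'].round(4),'F',s['force'].round(1),'w',round(s['width'],4))
    print('turn(tool)',Rn.from_matrix(M.T@D).as_rotvec().round(4),'shift(cur tool)',(M.T@(target-s['eef_pos'])).round(4),'shift(final tool)',(D.T@(target-s['eef_pos'])).round(4))
E
python3 - <<'E'
from h import *
h=[(143,169),(217,186),(290,204),(437,240),(510,257),(583,274)]
W=np.array([ray('top',265+(u+.5)/5-.5,170+(v+.5)/5-.5,.04) for u,v in h])[:,:2]
k=np.array([3,2,1,-1,-2,-3])*.04
A=np.c_[np.ones(6),k]; c,res,_,_=np.linalg.lstsq(A,W,rcond=None); print('O',c[0],'dir',c[1],np.linalg.norm(c[1]),'res',(A@c-W).round(4).tolist())
yaw=np.arctan2(c[1][1],c[1][0]); print('yaw y',yaw)
ey=c[1]/np.linalg.norm(c[1]); ex=np.array([ey[1],-ey[0]])
for n,u,v,z in(('knob',372,212,.116),('grip',342,341,.108)):
    p=ray('top',265+(u+.5)/5-.5,170+(v+.5)/5-.5,z)[:2]; print(n,p,'rail',(p-c[0])@ex,(p-c[0])@ey)
np.savez('rail.npz',O=c[0],ex=ex,ey=ey,yaw=yaw)
g=c[0]-.064*ex
plan(np.r_[g,.2],yaw-np.pi); plan(np.r_[g,.2],yaw)
E
```

```text
O [0.53489966 0.01325932] dir [0.20420936 0.97921943] 1.0002860404183735 res [[0.0001, -0.0001], [-0.0002, 0.0001], [-0.0, -0.0001], [0.0004, 0.0001], [0.0001, 0.0], [-0.0002, -0.0001]]
yaw y 1.365199999897167
knob [0.53543713 0.01382823] rail 0.000410007304718129 0.0006666553279024678
grip [0.47162034 0.02655339] rail -0.06466061388581572 9.55618658240946e-05
t 0.1 pos [ 0.1948 -0.5673  0.2436] F [-0.5  0.1  0.1] w 0.0878
turn(tool) [-1.700e-03  4.000e-04  5.364e-01] shift(cur tool) [ 0.4552 -0.4712  0.0445] shift(final tool) [ 0.1504 -0.6377  0.0436]
t 0.1 pos [ 0.1948 -0.5673  0.2436] F [-0.5  0.1  0.1] w 0.0878
turn(tool) [-5.0000e-04 -2.3000e-03 -2.6052e+00] shift(cur tool) [ 0.4552 -0.4712  0.0445] shift(final tool) [-0.1504  0.6377  0.0436]
```

>>> servo_tool --pt "0 0 0 0 0 0.179 1" --pt "0 0 0 0 0 0.179 1" --pt "0 0 0 0 0 0.178 1" --pt "0.014 -0.058 0 0 0 0 1" --pt "0.014 -0.058 0 0 0 0 1" --pt "0.014 -0.058 0 0 0 0 1" --pt "0.014 -0.058 0 0 0 0 1" --pt "0.014 -0.058 0 0 0 0 1"

```text
time: 1.1
eef_pos: [0.3228, -0.296, 0.2442]
ee_rot: [-3.125, 0.322, 0.0]
force: [1.4, -0.4, 0.0]
width: 0.0876
gripper_force: 0.0
```

>>> servo_tool --pt "0.014 -0.058 0 0 0 0 1" --pt "0.014 -0.058 0 0 0 0 1" --pt "0.014 -0.058 0 0 0 0 1" --pt "0.014 -0.058 0 0 0 0 1" --pt "0.014 -0.058 0 0 0 0 1" --pt "0.01 -0.058 0 0 0 0 0.2" --pt "0 0 0 0 0 0 0.2" --pt "0 0 0 0 0 0 0.2"

```text
time: 2.1
eef_pos: [0.4715, 0.0264, 0.2442]
ee_rot: [3.125, -0.321, -0.002]
force: [0.2, -0.2, -0.3]
width: 0.0611
gripper_force: 0.0
```

```bash
python3 - <<'E'
from h import *
r=np.load('rail.npz'); g=r['O']-.0645*r['ex']
im,d=grab('wrist'); save('w1.png',im,1.25)
plan(np.r_[g,.100],r['yaw']-np.pi)
P=cloud('wrist'); 
for lo,hi,n in((.100,.112,'grip'),(.1125,.12,'knob')):
    m=(P[...,2]>lo)&(P[...,2]<hi); q=(P[m][:,:2]-r['O'])@np.c_[r['ex'],r['ey']]
    q=q[(abs(q[:,1])<.03)&(abs(q[:,0])<.085)&((q[:,0]<-.04)==(n=='grip'))]
    print(n,len(q), q.min(0) if len(q) else '',q.max(0) if len(q) else '')
E
```

```text
t 2.15 pos [0.4714 0.0258 0.2444] F [-0.4 -1.5  0.3] w 0.0573
turn(tool) [ 0.0006  0.0005 -0.0003] shift(cur tool) [ 0.0003 -0.0008  0.1444] shift(final tool) [ 0.0002 -0.0007  0.1444]
grip 350 [-0.07364125 -0.00524728] [-0.05610956  0.008652  ]
knob 1068 [-0.01409743 -0.01276179] [0.01435369 0.01570627]
```

View pics/w1.png

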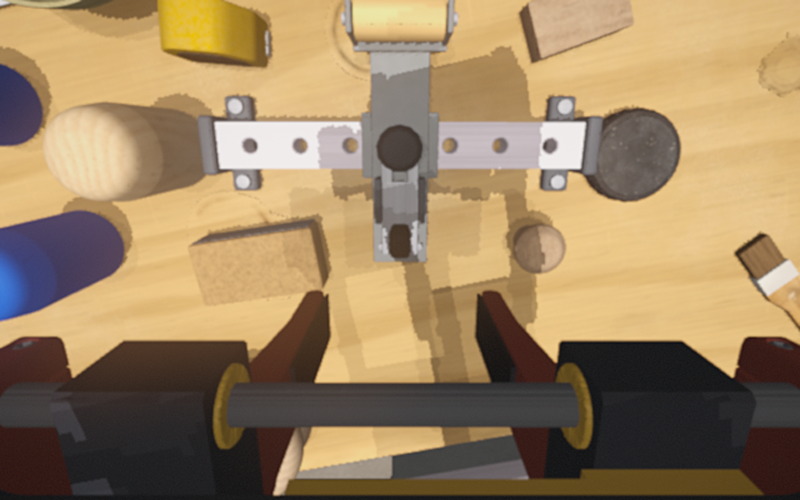

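Wrist picture: the knob is at (400,147), the grip at (400,240) and the fingers straddle the grip. The cloud agrees to about 1 mm, with the grip at rail x −0.065, so the lock is at about 3 mm. Next I go down onto the grip.

>>> servo_tool --pt "0 -0.0015 0.05 0 0 0 0.0" --pt "0 0 0.05 0 0 0 0.0" --pt "0 0 0.03 0 0 0 0.0" --pt "0 0 0.0145 0 0 0 0.0" --pt "0 0 0 0 0 0 -1" --pt "0 0 0 0 0 0 -1" --pt "0 0 0 0 0 0 -1" --pt "0 0 0 0 0 0 -1" --grip_force 15

```text
time: 3.15
eef_pos: [0.4727, 0.0281, 0.1015]
ee_rot: [-3.125, 0.322, -0.004]
force: [-0.3, -0.1, 4.1]
width: 0.014
gripper_force: 15.0
```

>>> servo_tool --pt "-0.004 0 0 0 0 0 -1" --pt "-0.006 0 0 0 0 0 -1" --pt "-0.006 0 0 0 0 0 -1" --pt "-0.005 0 0 0 0 0 -1" --pt "-0.003 0 0 0 0 0 -1" --pt "-0.002 0 0 0 0 0 -1" --pt "0 0 0 0 0 0 -1" --pt "0 0 0 0 0 0 -1"

```text
time: 4.15
eef_pos: [0.4482, 0.0332, 0.1014]
ee_rot: [-3.125, 0.322, -0.009]
force: [7.7, -0.9, 3.6]
width: 0.0138
gripper_force: 15.0
```

```bash
python3 - <<'E'
from h import *
r=np.load('rail.npz');s=telemetry.get_state(); print(s['force'][:2]@np.c_[r['ex'],r['ey']],s['force'])
print((s['eef_pos'][:2]-r['O'])@np.c_[r['ex'],r['ey']],s['eef_pos'])
E
```

```text
[7.68885255 0.6398691 ] [ 7.65755074 -0.94329357  3.64864468]
[-0.08893135  0.00179833] [0.44820838 0.03317519 0.10142666]
```

>>> servo_tool --pt "-0.002 0 0 0 0 0 -1" --pt "0 0 0 0 0 0 -1" --pt "0 0 0 0 0 0 -1"

```text
time: 4.53
eef_pos: [0.4478, 0.0332, 0.1014]
ee_rot: [3.125, -0.322, 0.015]
force: [14.9, -2.4, -0.6]
width: 0.0139
gripper_force: 15.0
```

The tool stopped and the force built up, so the lock is at its end stop. I'll release, rise and look.

>>> servo_tool --pt "0.002 0 0 0 0 0 -1" --pt "0 0 0 0 0 0 0.2" --pt "0 0 0 0 0 0 0.2" --pt "0 0 0 0 0 0 0.2" --pt "0 0 -0.05 0 0 0 0.2" --pt "0 0 -0.05 0 0 0 0.2" --pt "0 0 0 0 0 0 0.2" --pt "0 0 0 0 0 0 0.2"

```text
time: 5.52
eef_pos: [0.4463, 0.0333, 0.1992]
ee_rot: [3.125, -0.322, -0.002]
force: [-0.3, 0.1, 0.2]
width: 0.0525
gripper_force: 0.0
```

```bash
python3 - <<'E'
from h import *
r=np.load('rail.npz')
plan(np.r_[r['O'],.105],r['yaw']-np.pi)
im,d=grab('wrist'); P=cloud('wrist'); save('w2.png',im,1)
for lo,hi,n in((.100,.112,'grip'),(.1125,.12,'knob')):
    m=(P[...,2]>lo)&(P[...,2]<hi); q=(P[m][:,:2]-r['O'])@np.c_[r['ex'],r['ey']]
    q=q[(abs(q[:,1])<.025)&(abs(q[:,0])<.11)&((q[:,0]<-.04)==(n=='grip'))]
    print(n,len(q), q.min(0) if len(q) else '',q.max(0) if len(q) else '')
E
```

```text
t 5.525 pos [0.4463 0.0333 0.1992] F [-0.3  0.1  0.2] w 0.0525
turn(tool) [0.0002 0.0011 0.0004] shift(cur tool) [0.091  0.0016 0.0941] shift(final tool) [0.0908 0.0016 0.0942]
grip 466 [-0.09846586 -0.00534463] [-0.08122652  0.00957301]
knob 1557 [-0.01443538 -0.01256097] [0.01319659 0.01602687]
```

View pics/w2.png

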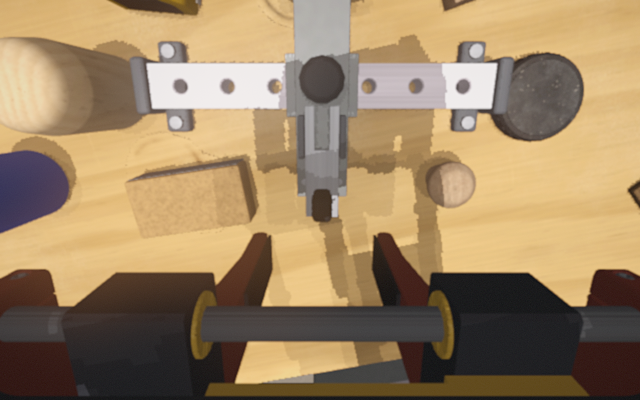

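Wrist picture: the grip is at (321,205), which is rail x −0.090, so the lock is at 0.028 and the fork is clear. The knob is at (322,80). Now I grasp the knob.

>>> servo_tool --pt "0.045 0 0 0 0 0 0.2" --pt "0.0455 0 0 0 0 0 0.2" --pt "0 0 0.04 0 0 0 0.2" --pt "0 0 0.04 0 0 0 0.2" --pt "0 0 0.014 0 0 0 0.2" --pt "0 0 0 0 0 0 0.2" --pt "0 0 0 0 0 0 -1" --pt "0 0 0 0 0 0 -1" --grip_force 40

```text
time: 6.58
eef_pos: [0.536, 0.0149, 0.1081]
ee_rot: [-3.125, 0.322, -0.005]
force: [-0.2, -0.9, -0.2]
width: 0.0364
gripper_force: 0.0
```

>>> servo_tool --pt "0 0 0 0 0 0 -1" --pt "0 0 0 0 0 0 -1"

```text
time: 6.82
eef_pos: [0.5358, 0.0149, 0.1076]
ee_rot: [-3.125, 0.322, -0.004]
force: [-0.5, 0.4, 5.3]
width: 0.0286
gripper_force: 40.0
```

>>> servo_tool --pt "0 0 -0.006 0 0 0 -1" --pt "0 0 -0.007 0 0 0 -1" --pt "0 0 -0.006 0 0 0 -1" --pt "0 0 -0.003 0 0 0 -1" --pt "0 0 0 0 0 0 -1" --pt "0 0 0 0 0 0 -1"

```text
time: 7.58
eef_pos: [0.5356, 0.0149, 0.1266]
ee_rot: [-3.125, 0.322, -0.0]
force: [5.8, 1.0, -7.0]
width: 0.0281
gripper_force: 40.0
```

```bash
python3 - <<'E'
from h import *
r=np.load('rail.npz');s=telemetry.get_state(); B=np.c_[r['ex'],r['ey']]
print(s['force'][:2]@B,s['force'],(s['eef_pos'][:2]-r['O'])@B,s['eef_pos'])
im,d=grab('side'); save('s2.png',im,5,(270,170,400,270))
E
```

```text
[5.4631214  2.11200547] [ 5.77923284  0.95222391 -7.02160951] [0.00033515 0.0017794 ] [0.53559102 0.01493282 0.1266005 ]
```

View pics/s2.png

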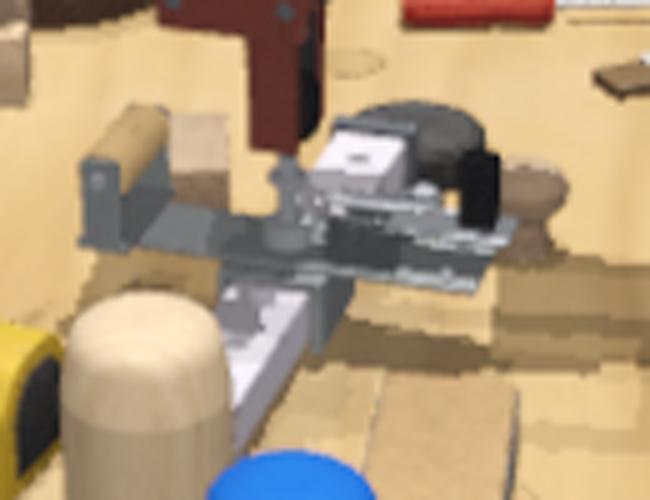

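Side crop: the fingers at (275,140) hold the knob raised 19 mm, with the stem showing below it at (290,210). The force is −7 N, which matches the spring and not the top stop. The lock grip at (480,190) is fully out. Next I slide 40 mm towards the dome.

>>> servo_tool --pt "0 -0.003 0 0 0 0 -1" --pt "0 -0.006 0 0 0 0 -1" --pt "0 -0.008 0 0 0 0 -1" --pt "0 -0.008 0 0 0 0 -1" --pt "0 -0.008 0 0 0 0 -1" --pt "0 -0.005 0 0 0 0 -1" --pt "0 -0.002 0 0 0 0 -1" --pt "0 0 0 0 0 0 -1"

```text
time: 8.62
eef_pos: [0.5436, 0.0535, 0.1263]
ee_rot: [3.124, -0.322, -0.001]
force: [5.6, -2.0, -8.4]
width: 0.0282
gripper_force: 40.0
```

```bash
cat > st.py <<'E'
from h import *
r=np.load('rail.npz');s=telemetry.get_state(); B=np.c_[r['ex'],r['ey']]
print(s['time'],'Frail',s['force'][:2]@B,s['force'][2],'rail',(s['eef_pos'][:2]-r['O'])@B,s['eef_pos'][2],s['width'])
E
python3 st.py
```

```text
8.625 Frail [ 5.93394766 -0.81708051] -8.435035480707286 rail [0.00035001 0.04114806] 0.12634793468133526 0.02824001338073342
```

>>> servo_tool --pt "0 -0.0006 0.004 0 0 0 -1" --pt "0 0 0.004 0 0 0 -1" --pt "0 0 0.004 0 0 0 -1" --pt "0 0 0.004 0 0 0 -1" --pt "0 0 0.004 0 0 0 -1" --pt "0 0 0.002 0 0 0 -1" --pt "0 0 0 0 0 0 -1" --pt "0 0 0 0 0 0 -1"

```text
time: 9.62
eef_pos: [0.544, 0.0541, 0.1076]
ee_rot: [3.124, -0.322, 0.003]
force: [0.4, -1.6, 5.5]
width: 0.0283
gripper_force: 40.0
```

```bash
python3 st.py
```

```text
9.625 Frail [ 0.73074718 -1.49570789] 5.541152293797795 rail [0.00053554 0.04181728] 0.1076109066595727 0.028314202853327912
```

```bash
python3 - <<'E'
from h import *
im,d=grab('side'); save('s3.png',im,4,(230,165,420,300))
E
```

```text
(no output)
```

View pics/s3.png

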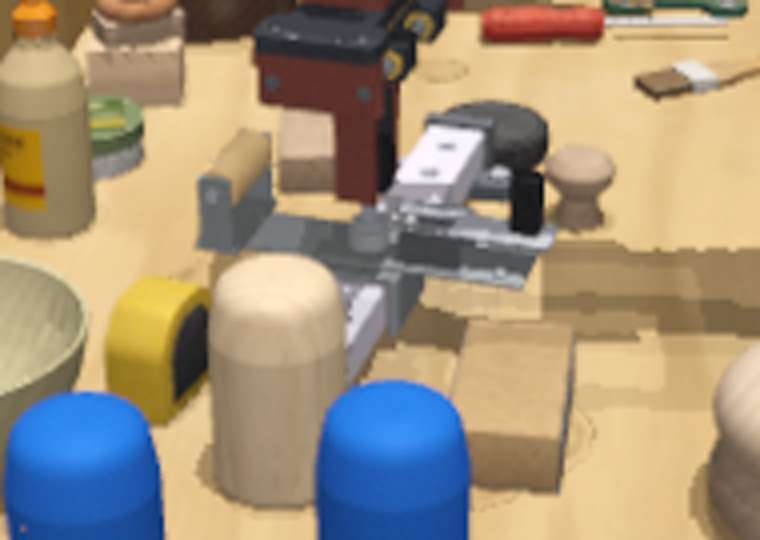

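Side crop: the section has moved towards the dome, and the knob is down with the fingers at (360,180) just above the collar at (370,230). The lock grip at (527,195) is still out and the loose things look undisturbed. The height and force match the home position before the lift, so I'm handing in.

```bash
python3 -c "
from workcell import workorder
print(workorder.hand_in())"
```

```text
the job is handed in; nothing more can be done
None
```

The transport lock is open at its end stop, the section has moved 40 mm (one hole) towards the wooden dome, and the pin is fully home there; I handed the job in at about 9.7 s with the gripper still holding the knob.

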